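# Fit the pin and hold the lift-off hinge leaf on the jamb

### The arm

A 6-joint arm with a two-finger parallel gripper is mounted at the origin on the work surface. World frame = base frame: x ahead of the robot, y to its left, z up, the work surface at z = 0. Lengths are in m, angles in rad, forces in N, time in s.
With the tool pointing down it reaches from about 0.325 to 0.775 m from the base axis. Payload 5.5 kg.
Tool frame: the origin (TCP) lies between the finger pads; the fingertips stand 14 mm ahead of it and the grasp point (between the pads) lies 5 mm behind it (arm.nose_length is the distance from the TCP to the fingertips, in m); z points along the fingers, y is the line along which they close (so a half turn about z gives the same grasp; the last joint's range is limited). The gripper opens to 85 mm and grips with 20 to 120 N. Pads are 22 mm wide; open, the fingers measure 114 mm over their backs; the gripper's body (76 mm by 85 mm) begins 54 mm behind the grasp point. The pads swing forward as they close: fully open they stand 13 mm farther back than shut.
Start: joints at [1.258, 0.091, 1.231, -0, 1.82, -0.057], TCP at [0.152, 0.58, 0.245] pointing down, gripper open.
Joint ranges: [-2.87, 2.87], [-0.86, 2.18], [0.17, 2.46], [-1.51, 4.65], [0.06, 2.69], [-2.65, 2.65]. Speed limits (rad/s): [2.57, 2.57, 3.01, 3.14, 3.14, 3.14].

### API

Orientations are given as a unit quaternion [x, y, z, w].
In Python, from cell import readout, imaging, close_job, arm gives the robot as it stands.
- The arm moves only by the tool servo_tool, never from a script. Its argument "targets" is a list of rows, each a list of 6 numbers: the shift along the tool's x, y, z in m, then the turn, a rotation vector about the tool's x, y, z in degrees. A call has 1 to 20 rows; each row shifts and turns the commanded pose from where the row before left it, along the tool's axes as they then stand; what a row does not reach is not made up. A row lasts 1/8 s, in which the tool goes at most 62.5 mm and 10.7 degrees, less where a joint would pass 70% of its speed; a pose out of reach is approached as far as the arm can. A call with a gripper value outside its range is refused whole. "grip" is the opening, from 0 (shut) to 1 (fully open), set as the call begins (left out, the last holds). The fingers move at their own pace and stop on an object; the grip force is fixed at half the most. Time passes only in rows, so rows that do not move let the fingers close. It gives the time, the measured TCP pose, the force, the opening and the grip force at its end, in the units of the state.
- readout.get_obs(): the state, without advancing time (a new reading comes with each control period).
- imaging.capture(name): name is "scene" or "top"; returns the picture (480x640x3 uint8, red, green, blue); there is no depth.
- imaging.calibration(name): a dict with "vertical_fov" (degrees; the focal length in pixels is half the picture's height over the tangent of half this angle, whatever the lens; pixels are square), "cx", "cy" (the principal point, pixels), "R" (3x3) and "t" (3): a world point X has camera coordinates R X + t. Camera axes: x right, y down, z forward; pixel columns grow to the right and rows downward; lengths in m; the calibration is good to about 2 mm. A picture is of the moment at which its call begins. calibration takes no time and is no camera call.
- close_job(): hands the job in; it is judged then, once.
The state is a dict: "t": time; "joints": joint angles; "dq": joint speeds; "tau": joint torques, N m; "tool_pos": TCP position; "ee_rot": TCP orientation; "ft_force": force on the tool from outside, world axes, zero at the start; "ft_torque": the same for the moment, N m; "gripper_width": opening from 0.0 (shut) to 1.0 (fully open); "grip_force": force on a finger pad.
Only numpy, scipy, OpenCV 4.12 (cv2) and the standard library are available. Lean on these libraries where they do the work, as an engineer would, in place of code of your own. Each camera call takes 0.05 s, during which the arm holds its last target. There are 200 camera calls.

### The job

Take the hinge pin from its stand, put it long end up into the knuckle on the pine jamb block until its collar rests on the knuckle, and let go of it. Then take the loose hinge leaf from its rack, lower its knuckle fully home over that pin so that the two knuckles line up, with the hinge opened flat (the loose leaf in one straight line with the jamb leaf, on the far side of the pin from it), and finish while still gripping the leaf there, steady, as if someone were about to screw the door to it. Leave the screwdriver, the jar and the cardboard ring where they are.

Things in the scene. Friction and masses are not known exactly. Their poses are not given: they have to be found in the camera images.
- jamb: fixed pine block, 75 mm tall, with the lower hinge half. Origin: on the bench under the knuckle's bore; z up; +y from the knuckle away from the block (where the loose leaf must point). Wood: x -47.5 to -2.5, y -89 to -14 mm, on a 12 mm thick ply base 13 mm wider all round. Steel leaf: 5 mm thick, plane x = 0, y -65 to -9 mm. Nothing is taller than 75 mm; only bench below the +y side
- jamb_mouth (a point): centre of the open top of the jamb knuckle's bore, 75 mm above the bench; axes as jamb. The knuckle is an upright tube 22 mm across, bore 11.5 mm right through, from 39 to 75 mm above the bench
- pin: loose steel pin, 10 mm thick, 50 g, with a collar 19 mm across, 3 mm thick. Origin: on its axis at the collar's underside; z up. 28 mm of shank below the collar (last 6 tapered to 5 mm), 42 mm above it (last 10 tapered to 5 mm): the long end stays up. It stands in the stand's hole on its collar; home, the collar rests on the jamb knuckle's top
- pin_stand: fixed wooden block 60 x 60 x 35 mm with a hole 13.5 mm wide in the middle of its top, holding the pin at the start. Origin: under its centre
- leaf: loose steel hinge leaf, 180 g. Origin: on its knuckle's axis at the knuckle's underside; z up; +y from knuckle across the plate; x: plate normal. Knuckle: tube 22 mm across, bore 12.5 mm, z 0 to 36 mm. Plate: 5 mm thick, plane x = 0, out to y = 62, z -36 to 36 mm (lower half from y = 14, clearing the jamb knuckle). Home, it rests on the pin's collar, origin 78 mm above the bench
- leaf_edge (a point): far upper corner of the leaf's plate: y = 62, z = 36 mm in the leaf's frame. The leaf starts upright in the rack, its upper 48 mm free above the wood, to be pinched by the plate's top from above; its centre of mass is near y = 28 mm. Once home, the pin's nose shows 6 mm above the leaf's knuckle
- rack: fixed wooden block 60 x 54 x 34 mm with an 8 mm wide slot along its y axis, 24 mm deep and open at both ends, that holds the leaf's plate at the start (knuckle outside, at the -y end). Origin: under its centre
- screwdriver: a loose screwdriver, about 200 mm long, lying on the bench beyond the work; leave it alone
- jar: a white lidded jar of screws, 60 mm across and 75 mm tall, standing beyond the work; origin under its centre; leave it alone
- tape: a cardboard ring (empty tape core), 90 mm across and 24 mm tall, lying flat beyond the work; origin under its centre; leave it alone

How it is judged:
On the way:
1. the pin stands fully home in the jamb knuckle and has been let go (horizontal distance between pin and jamb_mouth below 0.003 m and z of pin in the frame of jamb_mouth between -0.003 and 0.003 m and angle between pin's own z axis and vertical below 0.12 rad and contact force between the fingers and pin below 0.2 N), for 0.2 s.
At the end, for the whole second after the job is handed in: Pin home in the jamb knuckle (3 mm, tilt under 7 deg); leaf knuckle over it, coaxial within 3.5 mm, underside 0.5 to 6.5 mm above the jamb knuckle (home: 3), upright within 4.5 deg, in line with the jamb leaf on the far side within 7.5 deg, steady, fingers gripping the leaf with over 3 N (horizontal distance between pin and jamb_mouth below 0.003 m and z of pin in the frame of jamb_mouth between -0.003 and 0.003 m and angle between pin's own z axis and vertical below 0.12 rad and horizontal distance between leaf and jamb_mouth below 0.0035 m and z of leaf in the frame of jamb_mouth between 0.0005 and 0.0065 m and angle between leaf's own z axis and vertical below 0.08 rad and angle between the y axis of leaf and the y axis of jamb, either way round below 0.13 rad and y of leaf_edge in the frame of jamb above 0.05 m and contact force between the fingers and leaf above 3 N and linear speed of leaf below 0.05 m/s); the arm keeps its last pose, push and grip.
It fails at once if the screwdriver is moved by more than 30 mm (distance of screwdriver from where it was at the start of the episode above 0.03 m).
It fails at once if the jar is moved by more than 30 mm (distance of jar from where it was at the start of the episode above 0.03 m).
It fails at once if the cardboard ring is moved by more than 30 mm (distance of tape from where it was at the start of the episode above 0.03 m).
It also fails if it takes over 58 s, if anything falls off the work surface, if the arm or the gripper's body presses on something with over 40 N, if the wrist force passes 120 N, or if a joint passes its speed limit or range.

## Working session

There is one attempt and no reset: what is moved stays moved. The work goes in short steps, Python scripts to look and compute and a tool call to move; the robot and the scene stay as the last step left them, time stands still between calls to the robot, and variables do not carry over. Pictures are saved under pics/ and viewed, at most 10 in all, crops included, and the job is handed in when it is done.

Besides the shell and the picture viewer there is one more tool, called after "Call:" by a JSON object that holds its "api" and its "payload". servo_tool: Moves the arm, as the interface text tells. Its arguments: {"type":"object","properties":{"targets":{"type":"array","items":{"type":"array","items":{"type":"number"}}},"grip":{"type":"number"}},"required":["targets"]}

```bash
ls; mkdir -p pics
python3 - <<'E'
from cell import readout, imaging, arm
import cv2,numpy as np
print(readout.get_obs()); print(arm.nose_length)
for n in("scene","top"):
    c=imaging.calibration(n);print(n,c)
    cv2.imwrite(f"pics/{n}0.png",imaging.capture(n)[:,:,::-1])
E
```

```text
pics
{'t': 0.0, 'joints': array([ 1.25828999e+00,  9.18859172e-02,  1.23187294e+00,  1.44826745e-05,
        1.81977765e+00, -5.66886777e-02]), 'dq': array([ 0.00110625, -0.00079031,  0.00093694, -0.00026582,  0.00075079,
       -0.0006998 ]), 'tau': array([-6.51518676e-04, -4.58713996e+01, -4.18034935e+01, -1.64533990e-04,
        1.09565732e-02,  2.67445415e-05]), 'tool_pos': array([0.1517381 , 0.58024581, 0.24414194]), 'ee_rot': array([ 1.27558512e-01,  9.91830571e-01, -9.54127333e-04, -1.85298888e-04]), 'ft_force': array([-0.43705624,  0.56357779,  0.40540255]), 'ft_torque': array([-0.05252444,  0.05161628, -0.04092089]), 'grip_force': 0.0, 'gripper_width': 1.0026986821246229}
0.014
scene {'vertical_fov': 43.12426823810911, 'cx': 308.2692889774092, 'cy': 234.52017318497846, 'R': array([[ 0.44392234,  0.89604624,  0.00583977],
       [ 0.6893289 , -0.33733137, -0.64111872],
       [-0.57250208,  0.28863245, -0.76741949]]), 't': array([-0.2568727 , -0.34885899,  1.45180598])}
top {'vertical_fov': 50.26498456036567, 'cx': 316.5261054466232, 'cy': 234.08038494320292, 'R': array([[ 1.92261898e-03, -9.99956620e-01, -9.11379359e-03],
       [-9.83012776e-01, -2.17249974e-04, -1.83537015e-01],
       [ 1.83527073e-01,  9.31184728e-03, -9.82970550e-01]]), 't': array([-0.02244123,  0.62088962,  1.0696134 ])}
```

View pics/scene0.png

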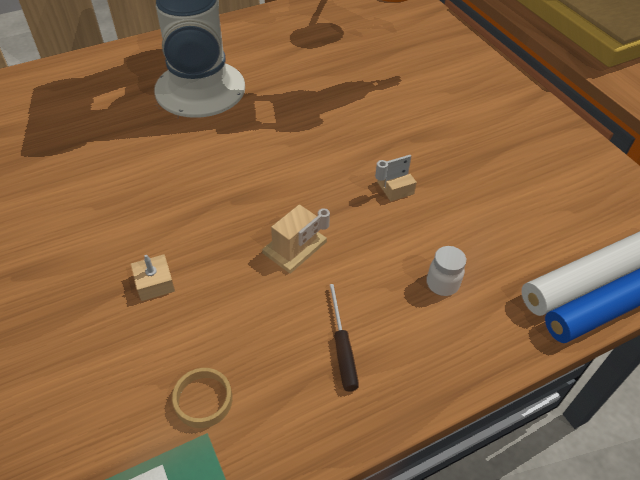

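View pics/top0.png

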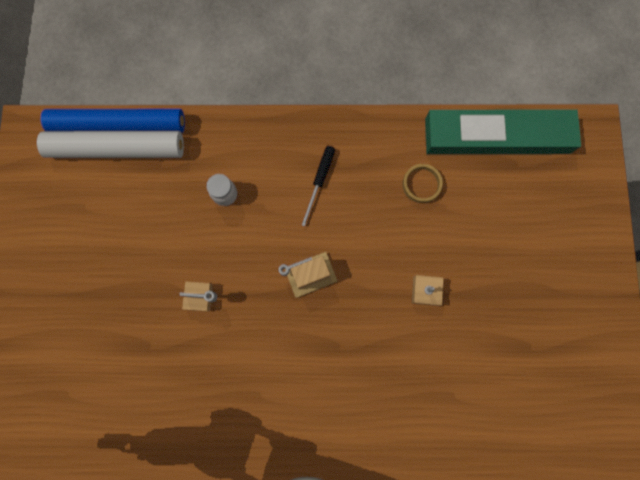

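```bash
cat > h.py <<'E'
import numpy as np,cv2
from cell import imaging
from scipy.optimize import least_squares
def cal(n):
    c=imaging.calibration(n);f=240/np.tan(np.radians(c["vertical_fov"]/2));return f,c["cx"],c["cy"],np.array(c["R"]),np.array(c["t"])
def proj(n,X):
    f,cx,cy,R,t=cal(n);p=np.atleast_2d(X)@R.T+t;return np.c_[f*p[:,0]/p[:,2]+cx,f*p[:,1]/p[:,2]+cy]
def ray(n,u,v,z):
    f,cx,cy,R,t=cal(n);o=-R.T@t;d=R.T@np.array([(u-cx)/f,(v-cy)/f,1]);return o+d*(z-o[2])/d[2]
def montage(imgs,boxes,out,s=66,k=4):
    # boxes: list of (name,u0,v0); grid ticks every 10 px
    T=[]
    for n,u,v in boxes:
        c=cv2.resize(imgs[n][v:v+s,u:u+s],None,fx=k,fy=k,interpolation=cv2.INTER_CUBIC)
        for i in range(0,s,10):
            cv2.line(c,(i*k,0),(i*k,5),(0,255,255),1);cv2.line(c,(0,i*k),(5,i*k),(0,255,255),1)
        cv2.putText(c,f"{u},{v}",(8,s*k-6),0,.45,(0,255,255),1);T.append(c)
    h=len(T)//2
    cv2.imwrite(out,np.vstack([np.hstack(T[:h]),np.hstack(T[h:])]))
E
python3 - <<'E'
from h import *
im={n:cv2.imread(f"pics/{n}0.png") for n in("scene","top")}
montage(im,[("scene",120,240),("scene",270,195),("scene",360,140),("top",396,257),("top",272,240),("top",172,265)],"pics/m0.png")
for nm,s,t,z in(("pin tip",(149,257),(430,290),.035+.045),("jamb",(324,212),(284,269.5),.075),("leaf",(382,163),(209,296),.082)):
    print(nm,ray("scene",*s,z),ray("top",*t,z))
E
```

```text
pin tip [ 0.5061153  -0.26437897  0.08      ] [ 0.49668424 -0.2617098   0.08      ]
jamb [0.54113059 0.04985872 0.075     ] [0.540447  0.0475679 0.075    ]
leaf [0.48282567 0.20569861 0.082     ] [0.48333511 0.20466465 0.082     ]
```

View pics/m0.png

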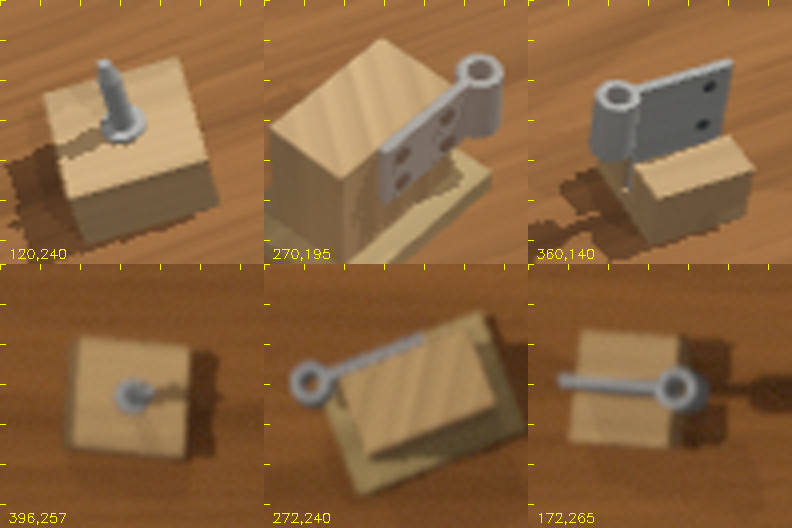

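The crops show the pin standing in its stand: tip at scene (146,256), collar at top (429.5,289.5). The jamb ring is at scene (324,213) and top (284,269.5). The leaf ring is at scene (382.5,164) and top (209,295.7). I'll refine these with a steel mask.

Run:
```python
from h import *
im={n:cv2.imread(f"pics/{n}0.png") for n in("scene","top")}
hsv=cv2.cvtColor(im["top"],cv2.COLOR_BGR2HSV)
for nm,(u,v),z,box in(("jamb",(283.7,269.5),.075,(276,250,318,282)),("leaf",(209,295.7),.082,(176,285,220,306)),("pin",(429.5,289.5),.037,(416,276,444,304))):
    a,b,c,d=box; m=np.zeros(hsv.shape[:2],np.uint8); m[b:d,a:c]=(hsv[b:d,a:c,1]<95)&(hsv[b:d,a:c,2]>70)
    ys,xs=np.nonzero(m)
    P=np.array([ray("top",x,y,z)[:2] for x,y in zip(xs,ys)])
    C=ray("top",u,v,z)[:2]; r=np.linalg.norm(P-C,axis=1)
    print(nm,len(xs),"ring centroid",P[r<.014].mean(0),"given",C)
    Q=P[(r>.015)&(r<.058)]
    if nm!="pin":
        vx,vy,x0,y0=cv2.fitLine(Q.astype(np.float32),cv2.DIST_HUBER,0,1e-4,1e-4).ravel()
        off=(C-[x0,y0])@np.array([-vy,vx])
        d=Q.mean(0)-C; print(" line dir deg",np.degrees(np.arctan2(vy,vx)),"centre dir",np.degrees(np.arctan2(d[1],d[0])),"off mm",off*1e3,"len",r.max())
for nm,s,z in(("pintip",(146,255.5),.080),("collar",(150.5,270.5),.037),("jamb",(324,212.8),.075),("jambend",(299.7,232.5),.075),("leaf",(382.5,164),.082),("leafend",(542.5,155.5),.082)):
    print(nm,ray("scene",*s,z))
for nm,s,z in(("pintip",(429,289.7),.08),("leafend",(312,0),.082)): print(nm,ray("top",*s,z))
for n,u0,u1 in(("scene",(299.7,232.5),(324,212.8)),("scene",(382.5,164),(411,155.3)),("top",(311.5,258.2),(283.7,269.5)),("top",(209,295.7),(180,294.3))):
    z=.075
    d=ray(n,*u1,z)-ray(n,*u0,z);print(n,np.degrees(np.arctan2(d[1],d[0])),np.linalg.norm(d))
# stand top centre
hs=hsv[270:312,406:452]
S=im["top"]
for n,box in(("top",(408,270,450,310)),("top",(178,278,216,316))):
    a,b,c,d=box; h=hsv[b:d,a:c]; m=((h[...,2]>150)&(h[...,1]>60)).astype(np.uint8)
    cs,_=cv2.findContours(m,cv2.RETR_EXTERNAL,cv2.CHAIN_APPROX_NONE); r=cv2.minAreaRect(max(cs,key=cv2.contourArea)); print("wood",r,ray("top",r[0][0]+a,r[0][1]+b,.035),np.degrees)
```

```text
jamb 193 ring centroid [0.54055303 0.04788742] given [0.54044645 0.04821073]
 line dir deg -68.09425 centre dir -66.4030818888431 off mm -1.1607116082105529 len 0.06432377285168613
leaf 223 ring centroid [0.48393067 0.20518991] given [0.48396495 0.20469021]
 line dir deg 84.06244 centre dir 86.83866763869403 off mm -1.6846921063961748 len 0.06401045013523957
pin 82 ring centroid [ 0.50123977 -0.26831401] given [ 0.50105    -0.26974897]
pintip [ 0.50078201 -0.26798376  0.08      ]
collar [ 0.50014928 -0.26852915  0.037     ]
jamb [0.54285846 0.04896665 0.075     ]
jambend [ 0.56542824 -0.01074999  0.075     ]
leaf [0.48564815 0.20513431 0.082     ]
leafend [0.60233816 0.49908923 0.082     ]
pintip [ 0.49731295 -0.25962766  0.08      ]
leafend [ 1.17717288 -0.01026533  0.082     ]
scene 110.70398453937756 0.0638394284556819
scene 86.98588043648198 0.06332853252574298
top 112.34881045803414 0.06427635641390267
top 87.33700851752467 0.061971550904317996
wood ((20.188236236572266, 19.052942276000977), (27.227258682250977, 26.460294723510742), 4.39870548248291) [ 0.50218086 -0.2673291   0.035     ] <ufunc 'degrees'>
wood ((18.0, 9.5), (11.0, 24.0), 90.0) [0.50498054 0.24447804 0.035     ] <ufunc 'degrees'>
```

Call:
{"api": "servo_tool", "payload": {"targets": [[0, 0, 0, 0, 0, 9.8], [0, 0, 0, 0, 0, 9.8], [0, 0, 0, 0, 0, 9.8], [0, 0, 0, 0, 0, 9.8], [0, 0, 0, 0, 0, 9.8], [0, 0, 0, 0, 0, 9.8], [0, 0, 0, 0, 0, 9.8], [0, 0, 0, 0, 0, 9.7]], "grip": 1}}

```text
t: 1.1
tool_pos: [0.1518, 0.5803, 0.2446]
ee_rot: [0.727, 0.687, -0.001, 0.0]
ft_force: [-0.3, -0.4, 0.4]
gripper_width: 1.001
grip_force: 0.0
```

Call:
{"api": "servo_tool", "payload": {"targets": [[-0.0518, 0.0246, 0, 0, 0, 0], [-0.0518, 0.0246, 0, 0, 0, 0], [-0.0518, 0.0246, 0, 0, 0, 0], [-0.0518, 0.0246, 0, 0, 0, 0], [-0.0518, 0.0246, 0, 0, 0, 0], [-0.0518, 0.0246, 0, 0, 0, 0], [-0.0518, 0.0246, 0, 0, 0, 0], [-0.0518, 0.0246, 0, 0, 0, 0], [-0.0518, 0.0246, 0, 0, 0, 0], [-0.0518, 0.0246, 0, 0, 0, 0], [-0.0518, 0.0246, 0, 0, 0, 0], [-0.0518, 0.0246, 0, 0, 0, 0], [-0.0518, 0.0246, 0, 0, 0, 0], [-0.0518, 0.0246, 0, 0, 0, 0], [-0.0518, 0.0246, 0, 0, 0, 0], [-0.0518, 0.0246, 0, 0, 0, 0], [0, 0, 0, 0, 0, 0], [0, 0, 0, 0, 0, 0]]}}

```text
t: 3.35
tool_pos: [0.5019, -0.2673, 0.2446]
ee_rot: [0.725, 0.689, -0.0, -0.001]
ft_force: [-0.2, 0.6, -0.3]
gripper_width: 0.996
grip_force: 0.0
```

Call:
{"api": "servo_tool", "payload": {"targets": [[-0.001, -0.0013, 0.046, 0, 0, 0], [0, 0, 0.046, 0, 0, 0], [0, 0, 0.046, 0, 0, 0], [0, 0, 0.025, 0, 0, 0], [0, 0, 0.012, 0, 0, 0], [0, 0, 0.0115, 0, 0, 0], [0, 0, 0, 0, 0, 0], [0, 0, 0, 0, 0, 0]]}}

```text
t: 4.35
tool_pos: [0.5014, -0.2687, 0.0601]
ee_rot: [0.725, 0.689, 0.0, 0.001]
ft_force: [0.5, -0.1, 0.3]
gripper_width: 0.997
grip_force: 0.0
```

Call:
{"api": "servo_tool", "payload": {"targets": [[0, 0, 0, 0, 0, 0], [0, 0, 0, 0, 0, 0], [0, 0, 0, 0, 0, 0], [0, 0, 0, 0, 0, 0], [0, 0, 0, 0, 0, 0], [0, 0, 0, 0, 0, 0], [0, 0, 0, 0, 0, 0], [0, 0, 0, 0, 0, 0]], "grip": 0}}

```text
t: 5.35
tool_pos: [0.5009, -0.2685, 0.0589]
ee_rot: [0.725, 0.689, 0.0, 0.0]
ft_force: [-0.0, -0.1, 2.8]
gripper_width: 0.096
grip_force: 58.5
```

Call:
{"api": "servo_tool", "payload": {"targets": [[0, 0, -0.01, 0, 0, 0], [0, 0, -0.025, 0, 0, 0], [0, 0, -0.03, 0, 0, 0], [0, 0, -0.025, 0, 0, 0], [0.0199, 0.0015, 0, 0, 0, 0], [0.0398, 0.003, 0, 0, 0, 0], [0.0398, 0.003, 0, 0, 0, 0], [0.0398, 0.003, 0, 0, 0, 0], [0.0398, 0.003, 0, 0, 0, 0], [0.0398, 0.003, 0, 0, 0, 0], [0.0398, 0.003, 0, 0, 0, 0], [0.0398, 0.003, 0, 0, 0, 0], [0.0199, 0.0014, 0, 0, 0, 0], [0, 0, 0, 0, 0, 0], [0, 0, 0, 0, 0, 0], [0, 0, 0, 0, 0, 0]]}}

```text
t: 7.35
tool_pos: [0.541, 0.0473, 0.1487]
ee_rot: [0.726, 0.688, -0.0, 0.0]
ft_force: [-0.2, 1.3, -0.9]
gripper_width: 0.089
grip_force: 58.5
```

Run:
```python
from h import *
from cell import readout
im={}
for n in("scene","top"):
    im[n]=imaging.capture(n)[:,:,::-1].copy(); cv2.imwrite(f"pics/{n}1.png",im[n])
o=readout.get_obs();print(o["tool_pos"],o["ee_rot"],o["gripper_width"])
c=cv2.resize(im["scene"][150:240,270:380],None,fx=5,fy=5,interpolation=cv2.INTER_CUBIC); cv2.imwrite("pics/c1.png",c)
p=o["tool_pos"]
for z in(.055+.044,.098,.126,.129,.171): print(z,proj("scene",[p[0],p[1],z]))
print(proj("scene",[.5415,.0485,.075]))
```

```text
[0.54109505 0.04742665 0.14878985] [ 7.25599756e-01  6.88116988e-01 -2.51228082e-05  5.64467442e-05] 0.09253339737521056
0.099 [[323.12242117 203.3943987 ]]
0.098 [[323.10858943 203.77687155]]
0.126 [[323.50345567 192.85809979]]
0.129 [[323.54671523 191.66189406]]
0.171 [[324.17276403 174.35050288]]
[[323.42605421 212.3819139 ]]
```

View pics/c1.png

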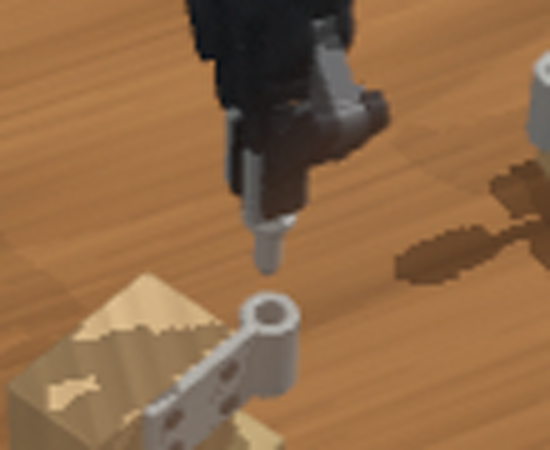

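The pin tip is at scene (323.4,204.4), straight above the mouth at (323.8,212.6). It needs about a 1 mm correction.

Call:
{"api": "servo_tool", "payload": {"targets": [[0.0011, 0.0003, 0.01, 0, 0, 0], [0, 0, 0.01, 0, 0, 0], [0, 0, 0.005, 0, 0, 0], [0, 0, 0.005, 0, 0, 0], [0, 0, 0.004, 0, 0, 0], [0, 0, 0.004, 0, 0, 0], [0, 0, 0, 0, 0, 0]]}}

```text
t: 8.32
tool_pos: [0.5413, 0.0494, 0.1105]
ee_rot: [0.725, 0.689, -0.0, -0.0]
ft_force: [-0.7, 0.2, -0.3]
gripper_width: 0.09
grip_force: 58.5
```

Call:
{"api": "servo_tool", "payload": {"targets": [[0, 0, 0.004, 0, 0, 0], [0, 0, 0.004, 0, 0, 0], [0, 0, 0.002, 0, 0, 0], [0, 0, 0.0015, 0, 0, 0], [0, 0, 0, 0, 0, 0], [0, 0, 0, 0, 0, 0]]}}

```text
t: 9.07
tool_pos: [0.5415, 0.0494, 0.0994]
ee_rot: [0.725, 0.689, 0.0, 0.0]
ft_force: [0.9, 0.0, -1.1]
gripper_width: 0.089
grip_force: 58.5
```

Call:
{"api": "servo_tool", "payload": {"targets": [[0, 0, 0.001, 0, 0, 0], [0, 0, 0.001, 0, 0, 0], [0, 0, 0, 0, 0, 0], [0, 0, 0, 0, 0, 0]]}}

```text
t: 9.57
tool_pos: [0.5416, 0.0494, 0.0989]
ee_rot: [0.725, 0.689, 0.0, 0.0]
ft_force: [-3.0, 0.4, 6.9]
gripper_width: 0.093
grip_force: 59.4
```

Call:
{"api": "servo_tool", "payload": {"targets": [[0, 0, 0, 0, 0, 0], [0, 0, 0, 0, 0, 0], [0, 0, 0, 0, 0, 0], [0, 0, 0, 0, 0, 0], [0, 0, 0, 0, 0, 0], [0, 0, -0.015, 0, 0, 0], [0, 0, -0.035, 0, 0, 0], [0, 0, -0.05, 0, 0, 0], [0.0301, -0.0109, 0, 0, 0, 0], [0.0301, -0.0109, 0, 0, 0, 0], [0.0301, -0.0109, 0, 0, 0, 0], [0.0301, -0.0109, 0, 0, 0, 0], [0.0301, -0.0109, 0, 0, 0, 0], [0.0301, -0.0106, 0, 0, 0, 0], [0, 0, 0, 0, 0, 0], [0, 0, 0, 0, 0, 0]], "grip": 1}}

```text
t: 11.58
tool_pos: [0.486, 0.2328, 0.1981]
ee_rot: [0.725, 0.689, 0.0, 0.0]
ft_force: [0.2, 1.3, -0.0]
gripper_width: 0.996
grip_force: 0.0
```

Run:
```python
from h import *
from cell import readout
im={}
for n in("scene","top"):
    im[n]=imaging.capture(n)[:,:,::-1].copy(); cv2.imwrite(f"pics/{n}2.png",im[n])
c=[cv2.resize(im[n][v:v+90,u:u+78],None,fx=5,fy=5,interpolation=cv2.INTER_CUBIC) for n,u,v in(("scene",280,160),("top",245,220))]
cv2.imwrite("pics/c2.png",np.hstack(c))
for z in(.075,.078,.12): print(z,proj("scene",[.5416,.0490,z]),proj("top",[.5416,.049,z]))
```

```text
0.075 [[323.69714462 212.32851939]] [[283.33911326 268.96340839]]
0.078 [[323.73925975 211.21610835]] [[283.23675833 268.79977314]]
0.12 [[324.34801207 195.13678289]] [[281.74350904 266.41250926]]
```

View pics/c2.png

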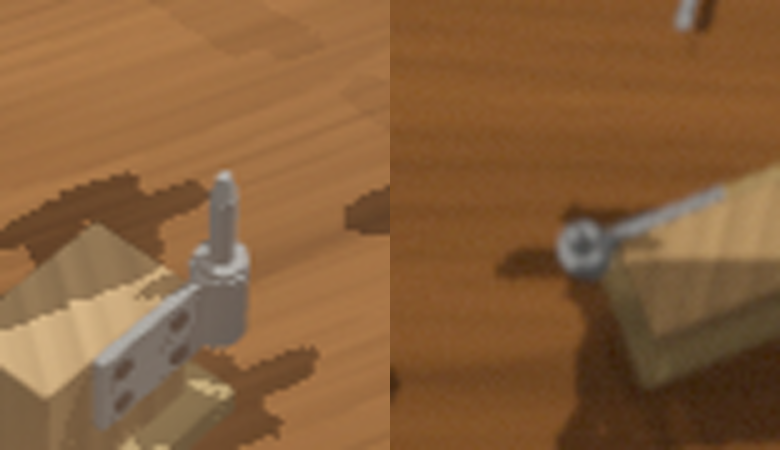

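The pin stands home: its nose is at scene (324.8,194.8) against a predicted (324.3,195.1), and its collar is on the knuckle. Next is the leaf.

Call:
{"api": "servo_tool", "payload": {"targets": [[0, 0, 0.03, 0, 0, 0], [0, 0, 0.04, 0, 0, 0], [0, 0, 0.035, 0, 0, 0], [0, 0, 0.02, 0, 0, 0], [0, 0, 0.013, 0, 0, 0], [0, 0, 0, 0, 0, 0], [0, 0, 0, 0, 0, 0]]}}

```text
t: 12.55
tool_pos: [0.4866, 0.2334, 0.0608]
ee_rot: [0.725, 0.689, 0.001, 0.0]
ft_force: [0.0, -0.5, 0.7]
gripper_width: 0.999
grip_force: 0.0
```

Call:
{"api": "servo_tool", "payload": {"targets": [[0, 0, 0, 0, 0, 0], [0, 0, 0, 0, 0, 0], [0, 0, 0, 0, 0, 0], [0, 0, 0, 0, 0, 0], [0, 0, 0, 0, 0, 0], [0, 0, 0, 0, 0, 0], [0, 0, 0, 0, 0, 0], [0, 0, 0, 0, 0, 0]], "grip": 0}}

```text
t: 13.55
tool_pos: [0.4858, 0.2331, 0.0594]
ee_rot: [0.725, 0.689, 0.0, -0.0]
ft_force: [0.6, 0.5, 1.2]
gripper_width: 0.047
grip_force: 58.9
```

Call:
{"api": "servo_tool", "payload": {"targets": [[0, 0, -0.01, 0, 0, 0], [0, 0, -0.02, 0, 0, 0], [0, 0, -0.03, 0, 0, 0], [0, 0, -0.03, 0, 0, 0], [0, 0, -0.01, 0, 0, -6.2], [0, 0, 0, 0, 0, -6.2], [0, 0, 0, 0, 0, -6.2], [0, 0, 0, 0, 0, -6.2], [0, 0, 0, 0, 0, 0], [-0.0137, -0.0014, 0, 0, 0, 0], [-0.025, -0.0025, 0, 0, 0, 0], [-0.025, -0.0025, 0, 0, 0, 0], [-0.025, -0.0025, 0, 0, 0, 0], [-0.025, -0.0025, 0, 0, 0, 0], [-0.025, -0.0025, 0, 0, 0, 0], [-0.025, -0.0025, 0, 0, 0, 0], [0, 0, 0, 0, 0, 0], [0, 0, 0, 0, 0, 0], [0, 0, 0, 0, 0, 0]]}}

```text
t: 15.92
tool_pos: [0.5312, 0.0756, 0.1594]
ee_rot: [0.56, 0.828, 0.0, -0.0]
ft_force: [-0.0, -0.1, -2.4]
gripper_width: 0.051
grip_force: 58.8
```

Run:
```python
from h import *
from cell import readout
o=readout.get_obs();print(o["tool_pos"],o["ee_rot"],o["gripper_width"],o["ft_force"],o["ft_torque"])
im={}
for n in("scene","top"):
    im[n]=imaging.capture(n)[:,:,::-1].copy(); cv2.imwrite(f"pics/{n}3.png",im[n])
c=[cv2.resize(im[n][v:v+100,u:u+78],None,fx=5,fy=5,interpolation=cv2.INTER_CUBIC) for n,u,v in(("scene",290,140),("top",235,210))]
cv2.imwrite("pics/c3.png",np.hstack(c))
```

```text
[0.53122905 0.07561963 0.15936026] [ 5.60125422e-01  8.28407809e-01  6.51704452e-05 -9.62818019e-05] 0.051189813915705915 [-0.02475591 -0.09929557 -2.41341872] [ 0.02090769  0.04079913 -0.04473952]
```

View pics/c3.png

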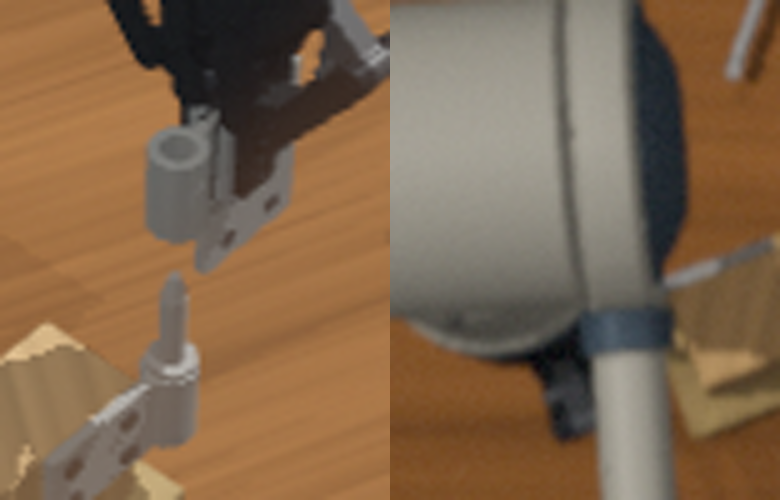

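Leaf ring top is at scene (325.8,169.8), and the pin nose is at about (325,195). The leaf and jamb plates look in line. I'll convert this to an offset.

Run:
```python
from h import *
z=.1594-.0594+.082
a=ray("scene",290+178.5/5-.4,140+149/5-.4,z); print(a)
print(ray("scene",290+180/5-.4,140+226/5-.4,z-.036+.0),"bottom rough")
b=ray("scene",290+175/5-.4,140+275/5-.4,.1195); print(b)
b2=ray("scene",290+170/5-.4,140+363/5-.4,.0765); print(b2)
print(proj("scene",[.5416,.0492,z]),proj("scene",[.5416,.0492,.12]))
for p in(a,):
    d=np.array([.542,.0492,0])-p; x=np.array([-.373,.928,0]);y=np.array([.928,.373,0]);print(d@x,d@y)
```

```text
[0.54129716 0.04912442 0.182     ]
[0.5424908  0.05019589 0.146     ] bottom rough
[0.54022425 0.05022316 0.1195    ]
[0.54242826 0.04833261 0.0765    ]
[[325.4233545  169.49980872]] [[324.44944876 195.10040394]]
-0.0001920218784133275 0.0006804260319809526
```

Call:
{"api": "servo_tool", "payload": {"targets": [[0, 0.0003, 0.01, 0, 0, 0], [0, 0, 0.01, 0, 0, 0], [0, 0, 0.005, 0, 0, 0], [0, 0, 0.005, 0, 0, 0], [0, 0, 0.005, 0, 0, 0], [0, 0, 0.005, 0, 0, 0], [0, 0, 0.003, 0, 0, 0], [0, 0, 0, 0, 0, 0]]}}

```text
t: 17.02
tool_pos: [0.5316, 0.0752, 0.116]
ee_rot: [0.56, 0.828, -0.0, -0.0]
ft_force: [1.0, -0.2, -2.5]
gripper_width: 0.052
grip_force: 58.8
```

Nose is well inside with no side load. Continuing down.

Call:
{"api": "servo_tool", "payload": {"targets": [[0, 0, 0.005, 0, 0, 0], [0, 0, 0.005, 0, 0, 0], [0, 0, 0.005, 0, 0, 0], [0, 0, 0.004, 0, 0, 0], [0, 0, 0.003, 0, 0, 0], [0, 0, 0.001, 0, 0, 0], [0, 0, 0, 0, 0, 0], [0, 0, 0, 0, 0, 0]]}}

```text
t: 18.02
tool_pos: [0.5319, 0.0752, 0.0935]
ee_rot: [0.56, 0.828, 0.0, 0.0]
ft_force: [-0.8, 0.1, -2.3]
gripper_width: 0.051
grip_force: 58.8
```

Call:
{"api": "servo_tool", "payload": {"targets": [[0, 0, 0.001, 0, 0, 0], [0, 0, 0.001, 0, 0, 0], [0, 0, 0.0005, 0, 0, 0], [0, 0, 0, 0, 0, 0], [0, 0, 0, 0, 0, 0]]}}

```text
t: 18.65
tool_pos: [0.5318, 0.0752, 0.0913]
ee_rot: [0.56, 0.828, 0.0, 0.0]
ft_force: [-2.0, -0.1, 3.3]
gripper_width: 0.053
grip_force: 59.7
```

Call:
{"api": "servo_tool", "payload": {"targets": [[0, 0, 0.0002, 0, 0, 0], [0, 0, 0, 0, 0, 0], [0, 0, 0, 0, 0, 0]]}}

```text
t: 19.02
tool_pos: [0.5318, 0.0752, 0.0913]
ee_rot: [0.56, 0.828, 0.0, 0.0]
ft_force: [-2.8, 0.5, 5.4]
gripper_width: 0.048
grip_force: 60.0
```

Run:
```python
from h import *
n="scene";im=imaging.capture(n)[:,:,::-1].copy()
cv2.imwrite("pics/c4.png",cv2.resize(im[150:250,270:380],None,fx=6,fy=6,interpolation=cv2.INTER_CUBIC))
```

```text
(no output)
```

View pics/c4.png

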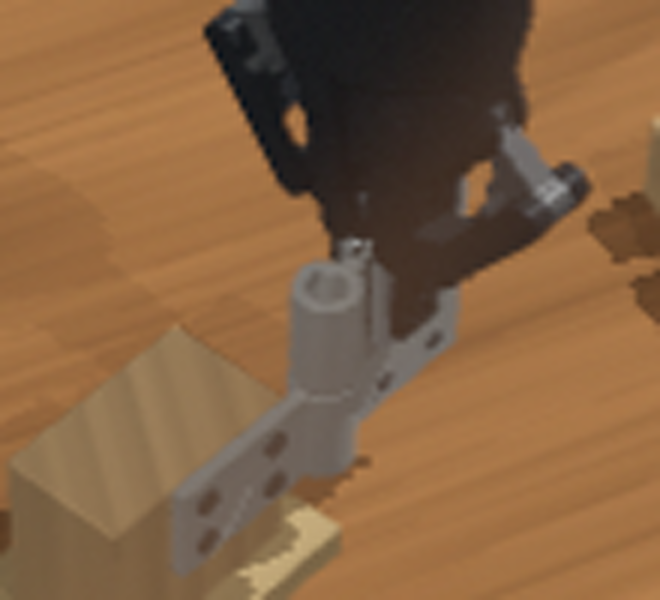

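The two knuckles are stacked at crop x≈325, with the collar seam at about (325,395) and the ring top at row 198 against a predicted 197.5. The leaves are in one line, so I'm handing it in.

```bash
python3 -c "
from cell import close_job
print(close_job())"
```

```text
the job is handed in; nothing more can be done
None
```

I handed the job in at about 19 s; no verdict came back. The last picture and readings show the pin home in the jamb knuckle, and the leaf seated on it, in line with the jamb leaf and held steady at about 60 N.

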